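# Clamp the squeegee in its re-blading jig

## Task

Push the wooden squeegee along the bed of the plywood jig, without lifting it, until its blade edge lies flush against the white-faced fence along its whole length. Then push the red handle of the toggle clamp over, past its dead point, until it snaps into lock and the rubber pad holds the squeegee down. Leave the other things on the table where they are.

Things in the scene. Friction and masses are not known exactly. Their poses are not given: they have to be found in the camera images.
- jig: Jig, fixed to the table. Origin on the table top; x points to its fence (away from the robot at yaw 0), y left, z up. Plywood bed 12 mm thick: x -130 to +85, y -125 to +125 mm, with a wing for the clamp, x -27 to +63, y -270 to -125 mm. The toggle clamp stands on the wing in the plane x = +18 mm, its steel cheeks up to z = 76 mm between y = -178 and -132 mm.
- fence_face (a point): Middle of the face of the fence, 3 mm below the fence's top: x = 60, y = 0, z = 37 mm in the jig frame. The fence is an aluminium bar with a slick white nylon facing 4 mm thick; the face is upright, looks to -x of the jig and runs along y from -103 to +103 mm.
- squeegee: Wooden squeegee loose on the bed, 116x190x35 mm, 0.17 kg. Origin at the centre of its underside; x from wooden handle to blade, y along its length. Wood at x -58 to +31 mm, up to 34 mm high; its straight front edge (to push on) is at x = -58 mm. Rubber blade out to x = +58 mm, 12 to 22 mm above the underside. Starts 25 to 55 mm short of the fence, a little askew; slides with about 1 N.
- clamp_lever (a joint): Red handle's angle, rad: 0 = open (upright, leaning 0.1 rad to +y of the jig; it starts here), growing as its upper end swings outwards (-y of the jig) and down; 1.25 = stop, locked. A spring drives it away from its dead point at about 0.95: before that it pushes back, with up to about 6 N at the handle's end; beyond, it snaps on to 1.25 by itself and stays.
- clamp_pad: Round black rubber pad, 20 mm across, sprung, under the end of the clamp's steel arm; origin at the centre of its lower face. The arm is 13 mm thick, pivots at y = -140, z = 68 mm (jig frame) and reaches 84 mm to +y. Handle open: the arm stands raised, its top under z = 150 mm. It comes down with the handle and sets the pad on the squeegee at y = -65 mm.
- blade_left (a point): Left end (y = +94 mm) of the blade's free edge, in the squeegee's axes at x = +58 mm, z = 17 mm; at the fence when its x in the jig frame is 60 mm.
- blade_right (a point): Right end (y = -94 mm) of the blade's free edge, otherwise as blade_left.
- lever_pivot (a point): Pivot axis of the handle, in the clamp's plane: x = +18, y = -168, z = 58 mm in the jig frame. The handle swings about the jig's x axis.
- lever_end (a point): Far end of the red handle, on its centre line, 154 mm from the pivot. The grip is a round bar 19 mm thick from 62 to 154 mm from the pivot. About z = 211 mm when open, 119 mm when locked.
- roller_mid (a point): Bystander: ink roller with red handle, 177 x 110 x 35 mm, lying to the right; this point is half-way up its middle.
- ochre_bottle_mid (a point): Bystander: small white ink bottle with ochre cap, 54 mm across, 94 mm tall, at the back; this point is half-way up.
- marker_black_mid (a point): Bystander: white marker with black cap, 127 mm long, lying near the front edge; this point is its middle.
- spring_clamp_a_mid (a point): Bystander: orange spring clamp, 98 mm long, 23 mm high, lying near the front edge; this point is its middle.
Not all that is in view belongs to the job. Leave any yellow look-alike of the squeegee alone.

How it is judged:
On the way, in this order (a step that is already met when the one before it is completed fails the run):
1. the blade edge is flush with the fence while the clamp is still open (x of each of blade_left, blade_right in the frame of jig above 0.056 m and value of joint clamp_lever below 0.6 rad), for 0.2 s.
2. the handle has gone past its dead point and snapped into lock (value of joint clamp_lever above 1.2 rad), for 0.2 s.
At the end, for the whole second after the job is handed in: The handle is locked (over 1.2 rad), both ends of the blade edge are within 4 mm of the fence, the squeegee lies flat on the bed at rest and the rubber pad presses on it with more than 2 N (value of joint clamp_lever above 1.2 rad and x of each of blade_left, blade_right in the frame of jig above 0.056 m and z of squeegee in the frame of jig below 0.016 m and contact force between clamp_pad and squeegee above 2 N and linear speed of squeegee below 0.01 m/s); the robot touches nothing.
It fails at once if the squeegee is lifted or tipped (z of squeegee in the frame of jig above 0.024 m or angle between squeegee's own z axis and vertical above 0.2 rad).
It fails at once if a bystander is moved by more than 15 mm (distance of any of roller_mid, ochre_bottle_mid, marker_black_mid, spring_clamp_a_mid from where it was at the start of the episode above 0.015 m).
It also fails if it takes over 58 s, if anything falls off the work surface, if the arm or the gripper's body presses on something with over 40 N, if the wrist force passes 120 N, or if a joint passes its speed limit or range.

## Robot

A 6-joint arm with a two-finger parallel gripper is mounted at the origin on a cart in front of the work surface, level with it; the furniture and walls round the work are solid. World frame = base frame: x ahead of the robot, y to its left, z up, the work surface at z = 0. Lengths are in m, angles in rad, forces in N, time in s.
With the tool pointing down it reaches from about 0.275 to 0.975 m from the base axis. Payload 8.4 kg.
Tool frame: the origin (TCP) lies between the finger pads; the fingertips stand 17 mm ahead of it and the grasp point (between the pads) lies 2 mm behind it; z points along the fingers, y is the line along which they close (so a half turn about z gives the same grasp; the last joint's range is limited). The gripper opens to 92 mm and grips with 3 to 60 N. Pads are 20 mm wide; open, the fingers measure 128 mm over their backs; the gripper's body (75 mm by 189 mm) begins 69 mm behind the grasp point.
Start: joints at [-0.002, 0.353, 1.633, -0, 1.155, -0.002], TCP at [0.625, -0, 0.232] pointing down, gripper open.
Joint ranges: [-2.63, 2.63], [-0.92, 2.1], [0.06, 2.66], [-1.3, 4.44], [0, 2.69], [-3.02, 3.02]. Speed limits (rad/s): [2.22, 2.22, 2.79, 3.14, 3.14, 3.14].

## Interface

Orientations are given as a unit quaternion [x, y, z, w].
In Python, from workcell import manip gives the robot as it stands. The module is installed in compiled form; this text tells all that it offers.
- The arm moves only by the shell command python3 -m pendant 'ROWS' [FORCE]. ROWS is JSON, one flat list of numbers, 7 for each row, row after row: the shift along the tool's x, y, z in mm, then the turn, a rotation vector about the tool's x, y, z in rad, then the closure in counts, from 0 (fully open) to 255 (shut). In form: [dx, dy, dz, ax, ay, az, fingers, dx, dy, dz, ax, ay, az, fingers, ...]. A call has 1 to 8 rows; each row shifts and turns the commanded pose from where the row before left it, along the tool's axes as they then stand; what a row does not reach is not made up. A row lasts 1/8 s, in which the tool goes at most 62.5 mm and 10.7 degrees, less where a joint would pass 70% of its speed; a pose out of reach is approached as far as the arm can. A call is refused whole if a number of a shift passes 62.5 or a number of a turn 0.188, either way. A call with a gripper value outside its range is refused whole. The fingers move at their own pace and stop on an object; FORCE is the grip in N (left out, the last holds). Time passes only in rows, so rows that do not move let the fingers close. It gives the time, the measured TCP pose, the force, the opening and the grip force at its end, in the units of the state.
- manip.get_obs(): the state, without advancing time (a new reading comes with each control period).
- manip.grab_frame(name): name is "scene" or "side" or "wrist"; returns the picture (400x640x3 uint8, red, green, blue); there is no depth.
- manip.camera_info(name): a dict with "fov_y" (degrees; the focal length in pixels is half the picture's height over the tangent of half this angle, whatever the lens; pixels are square), "cx", "cy" (the principal point, pixels), "D" ([k1, k2, p1, p2, k3] as OpenCV has them; the pictures are not rectified), "R" (3x3) and "t" (3): a world point X has camera coordinates R X + t. Camera axes: x right, y down, z forward; pixel columns grow to the right and rows downward; lengths in m; the calibration is good to about 2 mm. A picture is of the moment at which its call begins: read the wrist's pose just before it. camera_info takes no time and is no camera call; for the wrist camera it gives the pose at the moment of the call.
- manip.finish_job(): hands the job in; it is judged then, once.
Trained networks look in the newest picture that a camera, given by its name, has taken for a name from the list of things; names that differ only in an ending like _2 or _b are one class to them, and where a whole thing is asked for, a point or a joint stands for the part that bears it (a point fixed in the world has none). Each returns a list of dicts, best first, with "confidence" (0 to 1); they miss things now and then, are a little off and sometimes report something else, mostly with a low value. They report only what shows in the picture. A call takes as long as a camera call. They do not tell look-alikes from the thing itself.
- manip.cut_out(target, camera): "mask" (400x640 bool, what is visible of it) and "bbox" ([centre column, centre row, width, height] in pixels, round what is visible of it).
- manip.tip_of(target, camera): "position" ([column, row] in pixels: a listed point, or the origin of a listed thing).
The state is a dict: "clock": time; "joint_pos": joint angles; "dq": joint speeds; "joint_torque": joint torques, N m; "tcp_pos": TCP position; "eef_rot": TCP orientation; "ft_force": force on the tool from outside, world axes, zero at the start; "ft_torque": the same for the moment, N m; "width": finger opening in m; "grasp_force": force on a finger pad.
Only numpy, scipy, OpenCV 4.12 (cv2) and the standard library are available. Lean on these libraries where they do the work, as an engineer would, in place of code of your own. Each camera call takes 0.05 s, during which the arm holds its last target. There are 200 camera calls.

## Working session

There is one attempt and no reset: what is moved stays moved. The work goes in short steps, Python scripts to look and compute and a shell command to move; the robot and the scene stay as the last step left them, time stands still between calls to the robot, and variables do not carry over. Pictures are saved under pics/ and viewed, at most 10 in all, crops included, and the job is handed in when it is done.

```bash
mkdir -p pics
cat > h.py <<'E'
import numpy as np, cv2
from workcell import manip
def K(n):
    c=manip.camera_info(n); f=200/np.tan(np.radians(c["fov_y"])/2)
    return np.array([[f,0,c["cx"]],[0,f,c["cy"]],[0,0,1.]]),np.array(c["D"],float),np.array(c["R"]),np.array(c["t"])
def proj(n,X):
    k,D,R,t=K(n); return cv2.projectPoints(np.atleast_2d(np.array(X,float)),cv2.Rodrigues(R)[0],t,k,D)[0][:,0]
def ray(n,uv):
    k,D,R,t=K(n); p=cv2.undistortPoints(np.array(uv,float).reshape(-1,1,2),k,D)[:,0]
    return -R.T@t, np.c_[p,np.ones(len(p))]@R
def atz(n,uv,z):
    o,d=ray(n,uv); return o+d*((z-o[2])/d[:,2])[:,None]
def save(n,f):
    im=manip.grab_frame(n); cv2.imwrite("pics/"+f,im[:,:,::-1]); return im
E
python3 - <<'E'
from h import *
ims=[save(n,n+"0.png") for n in("scene","side")]
save("wrist","wrist0.png")
cv2.imwrite("pics/both.png",cv2.resize(np.vstack(ims)[:,:,::-1],(480,600)))
for n in("scene","side","wrist"):
    k,D,R,t=K(n); print(n,k[0,0],-R.T@t)
    for p in("fence_face","blade_left","blade_right","lever_pivot","lever_end","squeegee","jig","clamp_pad","roller_mid","ochre_bottle_mid","marker_black_mid","spring_clamp_a_mid"):
        print(p,[(np.round(r["position"],1),round(r["confidence"],2)) for r in manip.tip_of(p,n)][:3])
E
```

```text
scene 412.54899862367773 [ 0.19363012 -0.858931    0.8671831 ]
fence_face [(array([304.6, 184.8]), 0.7), (array([285. , 174.3]), 0.66), (array([292.9, 200.7]), 0.56)]
blade_left [(array([286.4, 172.4]), 0.59)]
blade_right [(array([364.7, 310.7]), 0.81), (array([316.2, 205. ]), 0.55)]
lever_pivot [(array([319.9, 215.1]), 0.72)]
lever_end [(array([319.3, 169.1]), 0.58)]
squeegee [(array([283.5, 198.4]), 0.73), (array([318.1, 340.6]), 0.67), (array([403.7, 310.2]), 0.56)]
jig [(array([292.7, 200.9]), 0.78)]
clamp_pad []
roller_mid [(array([317.3, 342.6]), 0.84)]
ochre_bottle_mid [(array([316.4, 167.8]), 0.69)]
marker_black_mid [(array([228.9, 213.1]), 0.72)]
spring_clamp_a_mid [(array([241.1, 234.2]), 0.59)]
side 390.80594182877184 [0.17518247 0.81396154 0.74144393]
fence_face [(array([283.7, 261.4]), 0.89)]
blade_left [(array([349.4, 176.2]), 0.91), (array([323. , 228.2]), 0.72), (array([283. , 288.1]), 0.64)]
blade_right [(array([307.1, 245.9]), 0.66)]
lever_pivot [(array([320.6, 223.5]), 0.77)]
lever_end [(array([317.5, 185.4]), 0.8)]
squeegee [(array([316.1, 272.3]), 0.79), (array([
[... 153 characters left out ...]
1.2, 224.3]), 0.26)]
ochre_bottle_mid [(array([286.1, 198.3]), 0.86)]
marker_black_mid [(array([369.2, 300.8]), 0.61)]
spring_clamp_a_mid [(array([381.6, 273. ]), 0.76)]
wrist 323.69347441317495 [0.62450216 0.06586485 0.38501643]
fence_face []
blade_left [(array([276.4,  33. ]), 0.72)]
blade_right [(array([299.5, 215.8]), 0.57), (array([437.9, 373.5]), 0.31)]
lever_pivot [(array([285.3, 281.4]), 0.76)]
lever_end [(array([256. , 380.2]), 0.95)]
squeegee [(array([245.1, 130.8]), 0.63)]
jig []
clamp_pad [(array([269.2, 225.2]), 0.51)]
roller_mid []
ochre_bottle_mid [(array([438.6, 373.8]), 0.67)]
marker_black_mid [(array([ 86.3, 104.2]), 0.66)]
spring_clamp_a_mid [(array([103.5, 210.5]), 0.71)]
```

View pics/scene0.png

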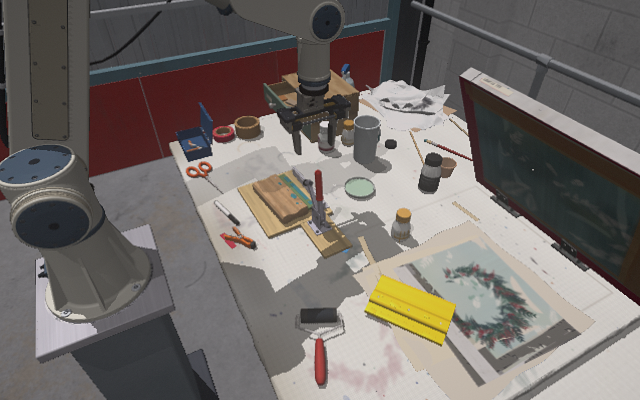

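View pics/side0.png

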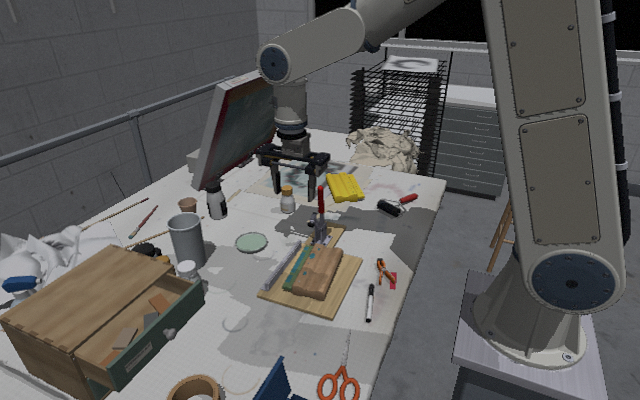

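The scene view shows the jig at about (290,205), the clamp handle top at (319,170), the yellow look-alike at (410,308) and the roller at (320,340). The side view shows the jig at about (312,275), the handle top at (321,188) and the blade (green) along (285,285) to (310,245).

View pics/wrist0.png

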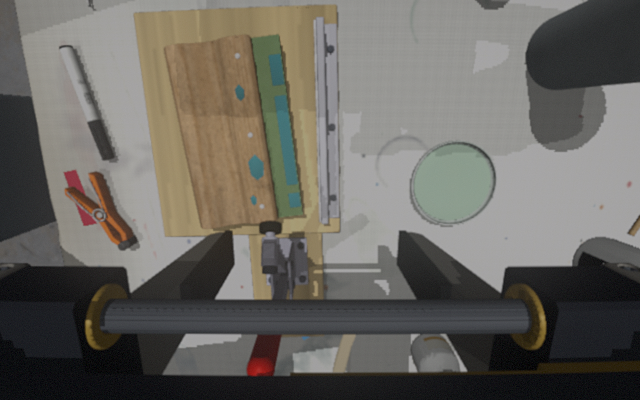

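Run:
```python
from h import *
from scipy.optimize import least_squares
J=dict(fence_face=(.060,0,.037),lever_pivot=(.018,-.168,.058),jig=(0,0,0),lever_end=(.018,-.168+.154*np.sin(.1),.058+.154*np.cos(.1)))
ob=[("scene","lever_pivot",(319.9,215.1)),("scene","lever_end",(319.3,169.1)),("side","fence_face",(283.7,261.4)),("side","lever_pivot",(320.6,223.5)),("side","lever_end",(317.5,185.4)),("wrist","lever_pivot",(285.3,281.4)),("wrist","lever_end",(256,380.2)),("scene","fence_face",(304.6,184.8)),("scene","jig",(292.7,200.9)),("side","jig",(302.7,274.7))]
def w(p,X):
    c,s=np.cos(p[2]),np.sin(p[2]); return np.array([p[0]+c*X[0]-s*X[1],p[1]+s*X[0]+c*X[1],X[2]])
f=lambda p:np.concatenate([proj(n,w(p,J[k]))[0]-uv for n,k,uv in ob])
r=least_squares(f,[.6,.1,0],loss="soft_l1",f_scale=2)
print(r.x,f(r.x).reshape(-1,2).round(1))
S=dict(squeegee=(0,0,.012),blade_left=(.058,.094,.029),blade_right=(.058,-.094,.029))
ob2=[("side","squeegee",(316.1,272.3)),("side","blade_left",(283,288.1)),("side","blade_right",(307.1,245.9)),("scene","squeegee",(283.5,198.4)),("scene","blade_left",(286.4,172.4)),("scene","blade_right",(316.2,205)),("wrist","blade_left",(276.4,33)),("wrist","blade_right",(299.5,215.8)),("wrist","squeegee",(245.1,130.8))]
g=lambda p:np.concatenate([proj(n,w(p,S[k]))[0]-uv for n,k,uv in ob2])
q=least_squares(g,[.6,.1,0],loss="soft_l1",f_scale=2)
print(q.x,g(q.x).reshape(-1,2).round(1))
print(atz("scene",[(317,343)],.017),atz("scene",[(402,222)],.047),atz("side",[(369,301)],.008),atz("side",[(381.6,273)],.012))
print(manip.get_obs()["eef_rot"],manip.get_obs()["tcp_pos"])
```

```text
[0.56900998 0.06030381 0.01052507] [[ 1.5  0.8]
 [-0.7  0.9]
 [ 1.2 -1.5]
 [ 1.6  3. ]
 [ 2.5 -0.3]
 [-2.2  2.9]
 [ 3.5 -3.3]
 [ 3.3 -0.5]
 [-1.3 -2. ]
 [ 1.6  0.9]]
[0.53939431 0.05500481 0.10793698] [[-1.5  1.7]
 [-1.1 -0.7]
 [-0.7  0. ]
 [-0.2  1.6]
 [-2.4  1.6]
 [-1.   0.7]
 [ 1.8  0.4]
 [ 0.6 -3.7]
 [-5.1  2.8]]
[[ 0.40932177 -0.42754608  0.017     ]] [[ 0.78452905 -0.22565208  0.047     ]] [[0.36927911 0.08784928 0.008     ]] [[ 0.36975363 -0.02549463  0.012     ]]
[ 7.07110028e-01  7.07103534e-01 -1.15084061e-06  1.09865535e-05] [ 6.25017324e-01 -1.90727245e-05  2.31613209e-01]
```

The wrist view shows the bed corners at (136,13), (338,6), (163,236) and (340,232). The fence face runs (315,17) to (323,223), the wood's front edge (165,47) to (203,228), and the handle end is at (260,370). I'll refine the poses from these edges.

Run:
```python
from h import *
print("bed",atz("wrist",[(136,13),(338,6),(163,236),(340,232)],.012).round(4).tolist())
print("fence",atz("wrist",[(315.5,17),(323,223)],.040).round(4).tolist())
print("wood front",atz("wrist",[(165,47),(203,228)],.046).round(4).tolist())
print("blade edge",atz("wrist",[(279,36),(303,216)],.034).round(4).tolist())
print("lever end",atz("wrist",[(260,372)],.211))
```

```text
bed [[0.4357, 0.1801, 0.012], [0.648, 0.1853, 0.012], [0.4379, -0.0674, 0.012], [0.6545, -0.0619, 0.012]]
fence [[0.6246, 0.1666, 0.04], [0.6331, -0.0417, 0.04]]
wood front [[0.478, 0.139, 0.046], [0.5006, -0.0458, 0.046]]
blade edge [[0.5882, 0.1511, 0.034], [0.6106, -0.0354, 0.034]]
lever end [[ 0.58905996 -0.08851316  0.211     ]]
```

```bash
python3 -m pendant '[14,-46,0,0,0,0,0, 14,-46,0,0,0,0,0, 14,-46,0,0,0,0,0, 14,-46,0,0,0,0,0, 0,0,0,0,0,0.185,0, 0,0,0,0,0,0.185,0, 0,0,0,0,0,0.185,0, 0,0,0,0,0,0.185,0]'
python3 -m pendant '[0,0,0,0,0,0.185,0, 0,0,0,0,0,0.185,0, 0,0,0,0,0,0.185,0, 0,0,0,0,0,0.185,0, 0,0,0,0,0,0.066,0, 0,0,40,0,0,0,0, 0,0,40,0,0,0,0, 0,0,0,0,0,0,0]'
python3 - <<'E'
from h import *
from scipy.spatial.transform import Rotation as R
o=manip.get_obs(); print(R.from_quat(o["eef_rot"]).as_matrix().round(3)); save("wrist","wrist1.png")
E
```

```text
clock: 2.95
tcp_pos: [0.441, 0.056, 0.2317]
eef_rot: [0.916, 0.401, 0.0, 0.0]
ft_force: [-0.5, 0.4, 0.3]
width: 0.0921
grasp_force: 0.0
clock: 3.95
tcp_pos: [0.439, 0.0558, 0.1498]
eef_rot: [1.0, 0.012, -0.003, 0.0]
ft_force: [0.4, -0.1, 0.1]
width: 0.0924
grasp_force: 0.0
[[ 1.     0.025 -0.005]
 [ 0.025 -1.    -0.001]
 [-0.005  0.001 -1.   ]]
```

View pics/wrist1.png

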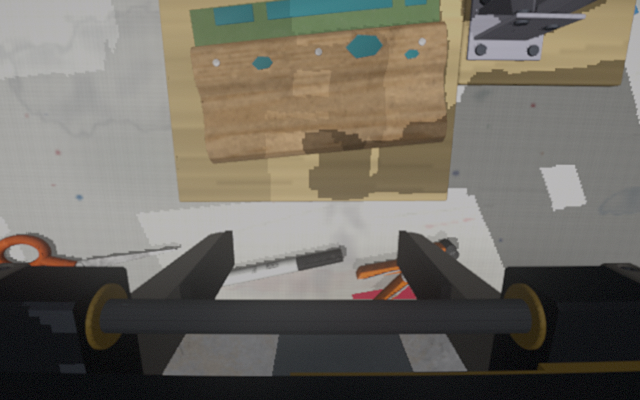

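The bed's front edge runs (180,202) to (447,200) and the wood's front edge (210,162) to (445,138). The fingers at (220,240) and (410,240) both fall within the wood's length.

```bash
python3 - <<'E'
from h import *
print(atz("wrist",[(180,202),(447,200)],.012).round(4).tolist(),atz("wrist",[(210,160),(445,137)],.046).round(4).tolist(),atz("wrist",[(211,163),(446,141)],.022).round(4).tolist())
E
python3 -m pendant '[0,0,40,0,0,0,0, 0,0,40,0,0,0,0, 0,0,30,0,0,0,0, 0,0,0,0,0,0,0]'
```

```text
[[0.4327, 0.1807, 0.012], [0.4408, -0.0686, 0.012]] [[0.4766, 0.1395, 0.046], [0.4994, -0.0463, 0.046]] [[0.4711, 0.1465, 0.022], [0.4953, -0.0571, 0.022]]
clock: 4.5
tcp_pos: [0.441, 0.056, 0.0416]
eef_rot: [1.0, 0.012, -0.001, 0.0]
ft_force: [-0.4, 0.3, 0.1]
width: 0.0918
grasp_force: 0.0
```

```bash
python3 -m pendant '[8,0,4,0,0,0,0, 8,0,0,0,0,0,0, 8,0,0,0,0,0,0, 8,0,0,0,0,0,0, 6,0,0,0,0,0,0, 6,0,0,0,0,0,0, 6,0,0,0,0,0,0, 0,0,0,0,0,0,0]'
python3 -m pendant '[4,0,0,0,0,0,0, 3,0,0,0,0,0,0, 2,0,0,0,0,0,0, 0,0,0,0,0,0,0]'
```

```text
clock: 5.5
tcp_pos: [0.4919, 0.0572, 0.0376]
eef_rot: [1.0, 0.012, 0.001, -0.0]
ft_force: [-0.0, -0.6, 0.9]
width: 0.0917
grasp_force: 0.0
clock: 6.0
tcp_pos: [0.4989, 0.0573, 0.0374]
eef_rot: [1.0, 0.013, -0.001, 0.0]
ft_force: [-5.9, -0.3, 4.4]
width: 0.092
grasp_force: 2.8
```

```bash
python3 -m pendant '[1.5,0,0,0,0,0,0, 0,0,0,0,0,0,0, 0,0,0,0,0,0,0]'
python3 - <<'E'
from h import *
im=save("wrist","wrist2.png"); b=save("side","side2.png")
cv2.imwrite("pics/c2.png",np.vstack([cv2.resize(im[0:200],(800,250)),cv2.resize(b[215:325,230:390],(509,350))[:, :509] if 0 else cv2.copyMakeBorder(cv2.resize(b[215:325,230:390],(509,350)),0,0,0,291,cv2.BORDER_CONSTANT)])[:,:,::-1])
E
```

```text
clock: 6.38
tcp_pos: [0.499, 0.0573, 0.0373]
eef_rot: [1.0, 0.012, -0.002, 0.0]
ft_force: [-10.7, -0.1, 8.2]
width: 0.0922
grasp_force: 4.9
```

View pics/c2.png

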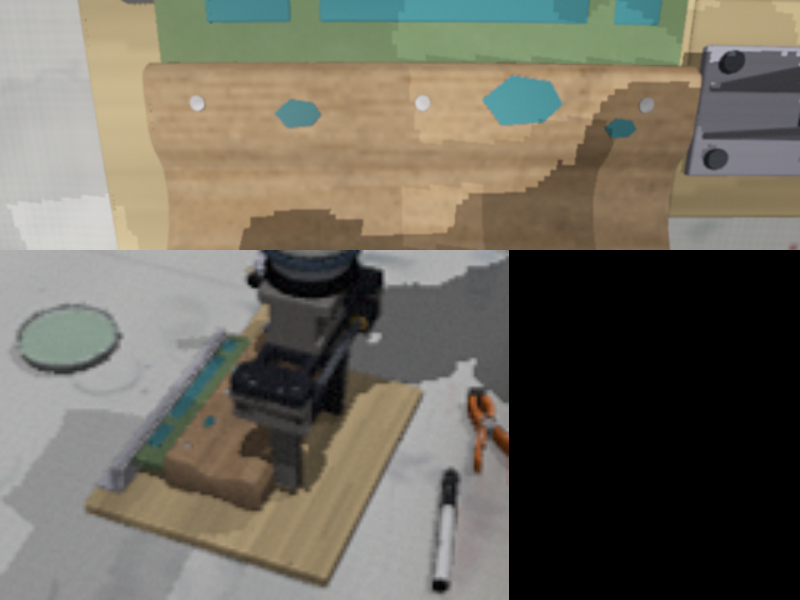

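The side view shows the green blade strip lying along the fence from (145,465) to (240,345) with no visible gap, and the force rises without motion. I'll back off, rise and check from above.

```bash
python3 -m pendant '[-3,0,0,0,0,0,0, -12,0,0,0,0,0,0, -15,0,0,0,0,0,0, 0,0,-40,0,0,0,0, 0,0,-60,0,0,0,0, 0,0,-60,0,0,0,0, 0,0,-60,0,0,0,255, 0,0,0,0,0,0,255]'
python3 -m pendant '[45,0,0,0,0,0,255, 45,0,0,0,0,0,255, 0,0,0,0,0,0,255]'
python3 - <<'E'
from h import *
im=save("wrist","wrist3.png"); cv2.imwrite("pics/c3.png",cv2.resize(im,(800,500))[:,:,::-1])
for p in("blade_left","blade_right","lever_end","lever_pivot"): print(p,[(np.round(r["position"],1),round(r["confidence"],2)) for r in manip.tip_of(p,"wrist")][:2])
E
```

```text
clock: 7.48
tcp_pos: [0.4735, 0.0571, 0.262]
eef_rot: [1.0, 0.012, 0.004, -0.0]
ft_force: [0.2, 0.1, -0.1]
width: 0.0742
grasp_force: 0.0
clock: 7.85
tcp_pos: [0.5626, 0.059, 0.2557]
eef_rot: [1.0, 0.012, -0.001, 0.0]
ft_force: [-1.1, -0.4, -0.4]
width: 0.044
grasp_force: 0.0
blade_left [(array([238.4, 123.7]), 0.83)]
blade_right [(array([404.7, 129. ]), 0.63)]
lever_end [(array([551.5, 198.3]), 0.75)]
lever_pivot [(array([468.1, 168.2]), 0.69)]
```

View pics/c3.png

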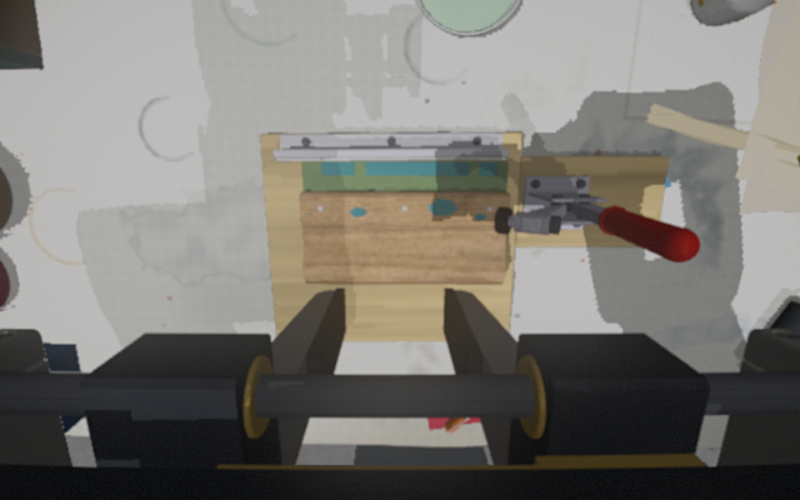

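The blade edge lies along the white facing from (303,160) to (508,160), flush at both ends. The red handle's end is at (683,245) in this enlarged crop.

```bash
python3 - <<'E'
from h import *
print("fence/blade z",atz("wrist",[(275/1.25,159/1.25),(508/1.25,160/1.25)],.040).round(4).tolist(),"bladeedge",atz("wrist",[(302/1.25,161/1.25),(507/1.25,162/1.25)],.034).round(4).tolist(),"wood back",atz("wrist",[(304/1.25,284/1.25),(504/1.25,285/1.25)],.046).round(4).tolist())
print(atz("wrist",[(551.5,198.3),(683/1.25,244/1.25)],.211).round(4).tolist(),atz("wrist",[(468,168)],.058).round(4).tolist())
E
python3 -m pendant '[0,0,0,0,0,-0.185,255, 0,0,0,0,0,-0.185,255, 0,0,0,0,0,-0.185,255, 0,0,0,0,0,-0.185,255, 0,0,0,0,0,-0.185,255, 0,0,0,0,0,-0.185,255, 0,0,0,0,0,-0.185,255, 0,0,0,0,0,-0.185,255]'
python3 -m pendant '[0,0,0,0,0,-0.091,255, 0,0,0,0,0,0,255]'
```

```text
fence/blade z [[0.6201, 0.1654, 0.04], [0.6245, -0.0429, 0.04]] bladeedge [[0.6188, 0.1426, 0.034], [0.6227, -0.0438, 0.034]] wood back [[0.5054, 0.1413, 0.046], [0.5092, -0.0481, 0.046]]
[[0.5846, -0.0935, 0.211], [0.5866, -0.0897, 0.211]] [[0.5838, -0.1099, 0.058]]
clock: 9.1
tcp_pos: [0.5606, 0.059, 0.2577]
eef_rot: [0.728, 0.686, 0.0, 0.0]
ft_force: [0.7, 0.3, 1.1]
width: 0.0
grasp_force: 0.0
clock: 9.35
tcp_pos: [0.5607, 0.059, 0.2577]
eef_rot: [0.698, 0.716, 0.0, 0.0]
ft_force: [0.7, -0.3, -0.3]
width: 0.0003
grasp_force: 0.0
```

```bash
python3 -m pendant '[-40,8,0,0,0,0,255, -40,8,0,0,0,0,255, -36,8,0,0,0,0,255, 0,0,28,0,0,0,255, 0,0,28,0,0,0,255, 0,0,0,0,0,0,255]'
python3 - <<'E'
from h import *
b=save("side","side4.png"); s=save("scene","scene4.png")
cv2.imwrite("pics/c4.png",np.hstack([cv2.resize(s[110:260,250:400],(400,400)),cv2.resize(b[140:290,240:390],(400,400))])[:,:,::-1])
E
```

```text
clock: 10.1
tcp_pos: [0.5865, -0.0563, 0.1998]
eef_rot: [0.699, 0.715, -0.001, -0.002]
ft_force: [0.4, 0.8, 0.4]
width: 0.0002
grasp_force: 0.0
```

View pics/c4.png

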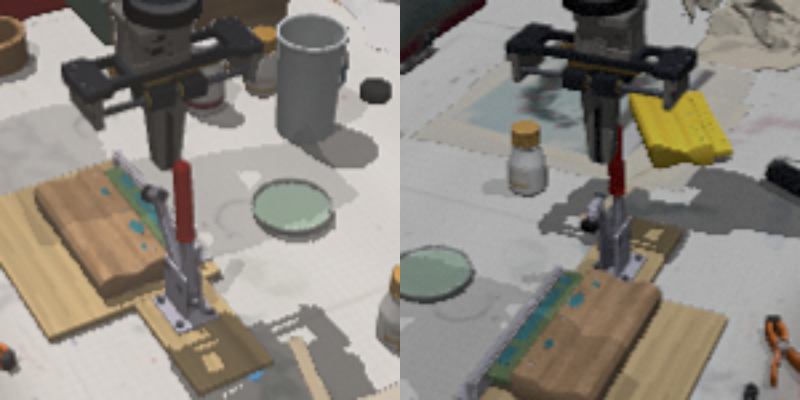

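```bash
python3 -m pendant '[-20,0,0,0,0,0,255, -15,0,0,0,0,0,255, -16,0,0,0,0,0,255, -16,0,3,0,0,0,255, -15,0,3,0,0,0,255, -14,0,7,0,0,0,255, -14,0,7,0,0,0,255, 0,0,0,0,0,0,255]'
python3 -m pendant '[-10,0,7,0,0,0,255, -10,0,8,0,0,0,255, -6,0,7,0,0,0,255, -6,0,8,0,0,0,255, 0,0,0,0,0,0,255]'
python3 - <<'E'
from h import *
b=save("side","side5.png"); s=save("scene","scene5.png")
cv2.imwrite("pics/c5.png",np.hstack([cv2.resize(s[110:260,250:400],(400,400)),cv2.resize(b[140:290,240:390],(400,400))])[:,:,::-1])
E
```

```text
clock: 11.2
tcp_pos: [0.5912, -0.1679, 0.1814]
eef_rot: [0.699, 0.715, -0.0, 0.0]
ft_force: [1.8, 1.0, 4.6]
width: 0.0003
grasp_force: 1.6
clock: 11.82
tcp_pos: [0.5912, -0.1986, 0.1505]
eef_rot: [0.698, 0.716, -0.0, -0.001]
ft_force: [-0.3, 0.6, 0.3]
width: 0.0008
grasp_force: 0.0
```

View pics/c5.png

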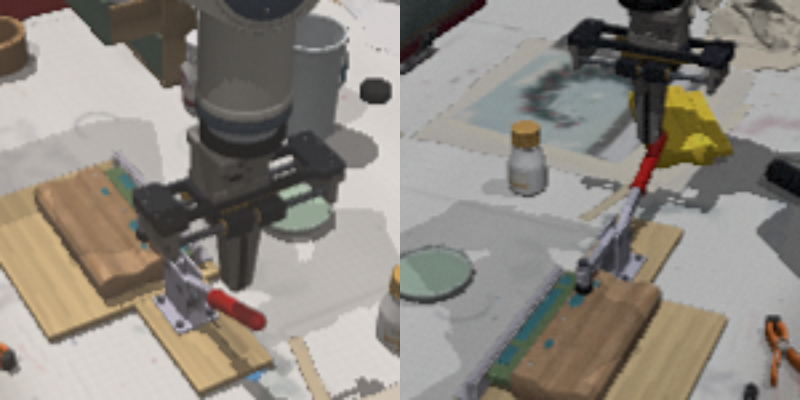

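Both views show the handle folded over, at scene crop (240,312) and side crop (650,160). The pad is down on the squeegee at (583,285), and the contact force dropped to zero, as it would on a snap. I'll retreat and verify.

```bash
python3 -m pendant '[0,0,-30,0,0,0,255, 0,0,-50,0,0,0,255, 20,-20,-50,0,0,0,255, 40,-20,0,0,0,0,255, 40,-20,0,0,0,0,255, 40,0,0,0,0,0,255, 0,0,0,0,0,0,255]'
python3 - <<'E'
from h import *
im=save("wrist","wrist6.png"); save("side","s6.png"); save("scene","c6.png"); cv2.imwrite("pics/w6.png",cv2.resize(im,(800,500))[:,:,::-1])
o=np.array([.568,.060]);a=.027
J=lambda x,y,z:[.568+x*np.cos(a)-y*np.sin(a),.060+x*np.sin(a)+y*np.cos(a),z]
for n in("side","scene","wrist"):
    for nm,l in(("lock",1.25),("dead",.95)):
        b=l-.1; print(n,nm,proj(n,J(.018,-.168-.154*np.sin(b),.058+.154*np.cos(b))).round(1))
    for p in("lever_end","blade_left","blade_right","clamp_pad"):
        print(p,[(np.round(r["position"],1),round(r["confidence"],2)) for r in manip.tip_of(p,n)][:2])
    print("blade expected",proj(n,[J(.06,.088,.029),J(.06,-.1,.029)]).round(1).tolist())
E
```

```text
clock: 12.8
tcp_pos: [0.5283, -0.0577, 0.2823]
eef_rot: [0.697, 0.717, 0.001, 0.0]
ft_force: [0.3, 0.1, 0.5]
width: 0.0004
grasp_force: 0.0
side lock [[337.9 188.6]]
side dead [[335.4 181.5]]
lever_end []
blade_left [(array([347.1, 175.5]), 0.64)]
blade_right [(array([365.5, 195.4]), 0.95), (array([303.9, 238.6]), 0.86)]
clamp_pad [(array([309.2, 247.8]), 0.38), (array([271.1, 279.8]), 0.19)]
blade expected [[270.1, 282.0], [300.4, 242.9]]
scene lock [[349.3 231.2]]
scene dead [[344.7 214.1]]
lever_end [(array([348.8, 228.6]), 0.69)]
blade_left [(array([294.3, 172.2]), 0.94), (array([440.7, 344.9]), 0.93)]
blade_right [(array([323. , 203.9]), 0.7), (array([363.3, 309.5]), 0.63)]
clamp_pad []
blade expected [[295.2, 171.6], [323.0, 204.5]]
wrist lock [[369.6 354.9]]
wrist dead [[376.8 360.5]]
lever_end [(array([364.6, 139.8]), 0.19)]
blade_left [(array([401.5,   0.9]), 0.98)]
blade_right [(array([391.7, 169.8]), 0.96)]
clamp_pad [(array([363.5, 137.6]), 0.54)]
blade expected [[406.7, -4.4], [397.7, 162.2]]
```

View pics/w6.png

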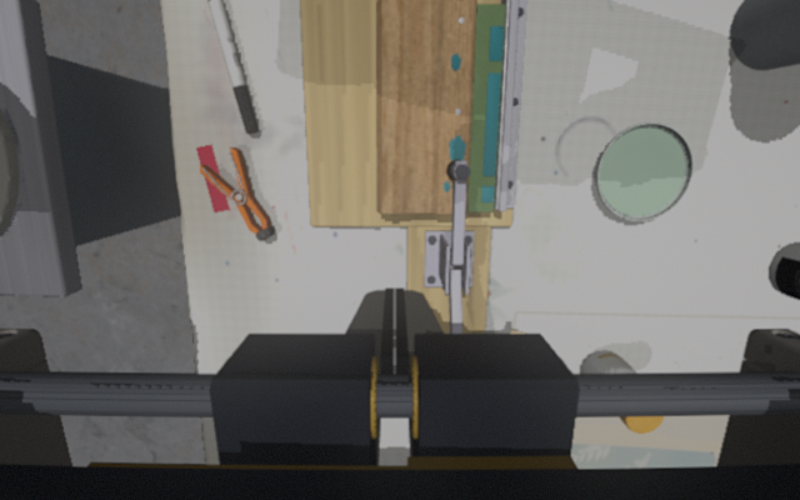

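The blade lies along the white facing from (507,0) to (497,208) with no gap. The pad is on the wood at (458,172), the handle end matches the locked projection, and the bystanders have not moved.

```bash
python3 -c "
from workcell import manip
print(manip.finish_job())"
```

```text
the job is handed in; nothing more can be done
None
```

The job is handed in, with no verdict returned: in the last pictures the blade is flush with the fence, the handle is locked, the pad is down on the squeegee and the bystanders in view are in place; I could not measure the pad force.

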